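Set a drive shaft's flat under the setscrew and tighten the pulley hub

TASK

On the drive with the blue pulley, swing the black-knobbed lever until it stands upright, which brings the flat of the shaft under the setscrew. Then turn the blue T-handle hex key, already standing in the setscrew, clockwise as seen from above until it stops with its handle in line with the shaft, and let go. Do not tighten before the flat is in place, and leave the drive with the red pulley alone.

Things in the scene. Friction and masses are not known exactly. Their poses are not given: they have to be found in the camera images.
- blue_drive: The drive to work on, fixed to the bench: grey plate 110 (x) by 240 (y) by 10 mm; steel shaft along y, axis 70 mm up, in two aluminium brackets (40 by 12, 90 mm high, at y -105 and +45); fixed blue hub (44 across, y -70 to -40) and pulley (68 across, y -94 to -70). Origin: centre of the plate's underside; z up, y along the shaft from pulley to lever. It may stand turned about z.
- blue_lever (a joint): Turn of shaft and lever, rad: 0 = lever upright, the white flat up under the setscrew; positive leans to the drive's -x. Range -0.4 to 1.2, begins 0.5 to 1.0. The lever (12 by 8 mm) ends in a black ball 26 mm across, its centre at x = -70 sin q, y = 75, z = 70 + 70 cos q mm in the drive's frame. About 2 N at the ball moves it; it stays where left.
- blue_key (a joint): Turn of hex key and setscrew, rad, clockwise from above; begins loose at 0 to 0.2, tight at its stop at 1.2, with the bar along the drive's y; at q the bar stands 1.2 - q counter-clockwise of that. Upright axis at x 0, y -55 mm in the drive's frame; blue T-bar 80 long, 14 wide, 16 mm high, centre 155 mm above the bench. Takes 0.12 N m; stays where left.
- red_drive: The bystander, to be left alone: an identical unit with red hub, pulley and T-bar. Frame and sizes as blue_drive. Either drive may stand on the left or the right; the gap between their plates is at least 100 mm.

How it is judged:
By the outcome, as a careful person would: the job done as asked, in the order asked, and still so for the second after the job is handed in, with the robot touching nothing.
It also fails if it takes over 43 s, if anything falls off the work surface, if the arm or the gripper's body presses on something with over 40 N, if the wrist force passes 120 N, or if a joint passes its speed limit or range.

ROBOT

A 6-joint arm with a two-finger parallel gripper is mounted at the origin on the work surface. World frame = base frame: x ahead of the robot, y to its left, z up, the work surface at z = 0. Lengths are in m, angles in rad, forces in N, time in s.
With the tool pointing down it reaches from about 0.25 to 0.775 m from the base axis. Payload 4 kg.
Tool frame: the origin (TCP) lies at the very end of the fingers, on their centre line; the grasp point (between the pads) lies 19 mm behind it (robot.pinch_z is the distance from the TCP to the grasp point, in m); z points along the fingers, y is the line along which they close (so a half turn about z gives the same grasp; the last joint's range is limited). The gripper opens to 94 mm and grips with 3 to 60 N. Pads are 16 mm wide; open, the fingers measure 119 mm over their backs; the gripper's body (75 mm by 177 mm) begins 78 mm behind the grasp point.
Start: joints at [-1.257, 0.087, 1.371, -0, 1.684, -0.103], TCP at [0.223, -0.503, 0.206] pointing down, gripper open.
Joint ranges: [-3.1, 3.1], [-0.76, 2.03], [0.27, 2.55], [-1.08, 4.22], [0.17, 2.65], [-2.57, 2.57]. Speed limits (rad/s): [2.79, 2.79, 3.14, 3.14, 3.14, 3.14].

INTERFACE

Orientations are given as [roll, pitch, yaw] about the fixed x, y, z axes, in that order (R = Rz(yaw) Ry(pitch) Rx(roll)).
In Python, from bench import robot gives the robot as it stands.
- The arm moves only by the tool arm_command, never from a script. Its argument "targets" is one flat list of numbers, 7 for each row, row after row: the turn, a rotation vector about the tool's x, y, z in degrees, then the shift along the tool's x, y, z in mm, then the closure, from -1 (fully open) to 1 (shut). In form: [ax, ay, az, x, y, z, hand, ax, ay, az, x, y, z, hand, ...]. A call has 1 to 20 rows; each row is the pose to reach, as a shift and turn from the pose commanded when the call began, along the tool's axes at that moment; what a row does not reach only later rows make up. A row lasts 1/10 s, in which the tool goes at most 50 mm and 8.59 degrees, less where a joint would pass 70% of its speed; a pose out of reach is approached as far as the arm can. A call with a gripper value outside its range is refused whole. The fingers move at their own pace and stop on an object; the grip force is fixed at half the most. Time passes only in rows, so rows that repeat a pose let the fingers close. It gives the time, the measured TCP pose, the force, the opening and the grip force at its end, in the units of the state.
- robot.get_obs(): the state, without advancing time (a new reading comes with each control period).
- robot.snapshot(name): name is "scene" or "top"; returns a dict with "color" (384x512x3 uint8, red, green, blue), "range_z" (384x512 float32, m along the optical axis (not along the pixel's ray), 0 where there is no reading), "fx", "fy", "cx", "cy" (pixels), "dist_coeffs" ([k1, k2, p1, p2, k3] as OpenCV has them; the pictures are not rectified), "T" (4x4, takes a point from camera to world coordinates). Camera axes: x right, y down, z forward; pixel columns grow to the right and rows downward; lengths in m; the calibration is good to about 2 mm. A picture is of the moment at which its call begins.
- robot.close_job(): hands the job in; it is judged then, once.
The state is a dict: "time": time; "joint_positions": joint angles; "qvel": joint speeds; "joint_torque": joint torques, N m; "tool_pos": TCP position; "ee_rot": TCP orientation; "wrist_force": force on the tool from outside, world axes, zero at the start; "wrist_torque": the same for the moment, N m; "width": finger opening in m; "finger_force": force on a finger pad.
Only numpy, scipy, OpenCV 4.12 (cv2) and the standard library are available. Lean on these libraries where they do the work, as an engineer would, in place of code of your own. Each camera call takes 0.05 s, during which the arm holds its last target. There are 200 camera calls.

## Working session

There is one attempt and no reset: what is moved stays moved. The work goes in short steps, Python scripts to look and compute and a tool call to move; the robot and the scene stay as the last step left them, time stands still between calls to the robot, and variables do not carry over. Pictures are saved under pics/ and viewed, at most 10 in all, crops included, and the job is handed in when it is done.

Besides the shell and the picture viewer there is one more tool, called by a JSON object that holds its "method" and its "body", one argument or row to a line. arm_command: Moves the arm, as the interface text tells. Its arguments: {"type":"object","properties":{"targets":{"type":"array"}},"required":["targets"]}

```bash
mkdir -p pics; ls; cat > h.py <<'E'
import numpy as np, cv2
from bench import robot
def cloud(s):
    K=np.array([[s['fx'],0,s['cx']],[0,s['fy'],s['cy']],[0,0,1.]])
    h,w=s['range_z'].shape
    u,v=np.meshgrid(np.arange(w),np.arange(h))
    p=cv2.undistortPoints(np.stack([u,v],-1).reshape(-1,1,2).astype(float),K,np.array(s['dist_coeffs'],float)).reshape(h,w,2)
    z=s['range_z']; P=np.dstack([p[...,0]*z,p[...,1]*z,z])
    T=np.array(s['T']); W=P@T[:3,:3].T+T[:3,3]; W[z==0]=np.nan
    return W
E
python3 - <<'E'
from h import *
for n in("scene","top"):
    s=robot.snapshot(n); cv2.imwrite(f'pics/{n}0.png',s['color'][...,::-1]); np.save(f'{n}_c.npy',s['color']);W=cloud(s);np.save(f'{n}_w.npy',W)
    print(n,np.round(s['T'],3))
    hsv=cv2.cvtColor(s['color'],cv2.COLOR_RGB2HSV)
    for c,m in(('blue',(hsv[...,0]>95)&(hsv[...,0]<130)&(hsv[...,1]>110)),('red',((hsv[...,0]<8)|(hsv[...,0]>172))&(hsv[...,1]>110))):
        P=W[m];P=P[~np.isnan(P[:,0])]
        t=P[(P[:,2]>.14)&(P[:,2]<.175)]
        print(c,len(P),'T-bar',len(t),t.mean(0) if len(t) else '')
        if len(t)>10:
            w,V=np.linalg.eigh(np.cov(t[:,:2].T));print(V[:,1],np.degrees(np.arctan2(V[1,1],V[0,1])),np.ptp((t[:,:2]-t[:,:2].mean(0))@V,axis=0), t[:,2].max())
E
```

```text
pics
scene [[-0.812  0.418 -0.408  0.858]
 [ 0.584  0.574 -0.574  0.423]
 [-0.006 -0.705 -0.71   0.647]
 [ 0.     0.     0.     1.   ]]
blue 1769 T-bar 534 [0.55964242 0.21390178 0.16154796]
[-0.97071428  0.24023692] 166.09947600676674 [0.01398499 0.07840323] 0.16611056963701787
red 811 T-bar 237 [ 0.4831765  -0.2782659   0.15979193]
[-0.6020254   0.79847693] 127.01509461477542 [0.01693993 0.07909756] 0.16556307340796256
top [[-0.021 -0.989  0.145  0.434]
 [-1.     0.022  0.009 -0.027]
 [-0.013 -0.145 -0.989  0.899]
 [ 0.     0.     0.     1.   ]]
blue 4358 T-bar 271 [0.55279825 0.211633   0.16259079]
[-0.9705556  0.2408772] 166.06168083664264 [0.01415183 0.07673947] 0.16660755713676234
red 922 T-bar 343 [ 0.45226761 -0.24415945  0.16213155]
[-0.6258963   0.77990629] 128.74800364867215 [0.02827283 0.50682888] 0.1747923385595339
```

View pics/scene0.png

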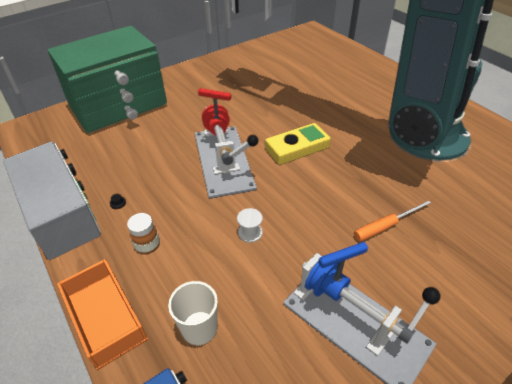

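View pics/top0.png

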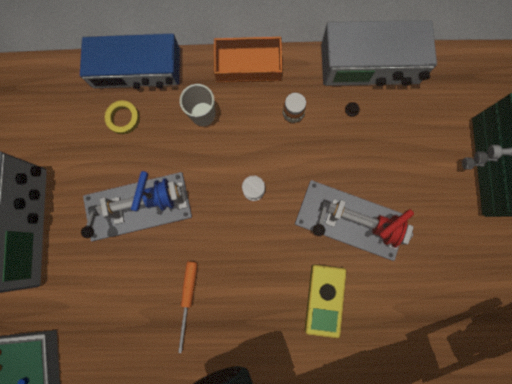

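The scene view shows the blue drive lower right: T-bar at about (343,258), black ball at (431,296). In the top view its plate is centred near (137,206), with the ball at (87,232) leaning towards the robot and the pulley on the right. The red drive stands near (355,220).

```bash
python3 - <<'E'
from h import *
C={n:(np.load(n+'_c.npy'),np.load(n+'_w.npy')) for n in('scene','top')}
for n,(c,W) in C.items():
    near=(abs(W[...,0]-.54)<.16)&(abs(W[...,1]-.26)<.19)
    hsv=cv2.cvtColor(c,cv2.COLOR_RGB2HSV)
    m=near&(W[...,2]>.006)&(W[...,2]<.2)&(hsv[...,1]<75)   # plate & grey parts
    lab,st=cv2.connectedComponentsWithStats(m.astype(np.uint8))[1:3]
    k=1+np.argmax(st[1:,4]); P=W[(lab==k)&(W[...,2]<.015)]
    r=cv2.minAreaRect((P[:,:2]*1000).astype(np.float32)); print(n,'plate',r,np.median(P[:,2]))
    b=near&(hsv[...,2]<50)&(W[...,2]>.085)
    Q=W[b]; print('ball px',len(Q),Q.mean(0),Q.max(0),Q.min(0))
    f=lambda p:np.linalg.norm(Q-p,axis=1)-.013
    from scipy.optimize import least_squares
    print(least_squares(f,Q.mean(0)-[0,0,.008],loss='soft_l1',f_scale=.002).x)
    s=near&(W[...,2]>.062)&(W[...,2]<.1)&(hsv[...,1]<75)
print(robot.get_obs())
E
```

```text
scene plate ((543.8334350585938, 265.8356018066406), (111.85169219970703, 240.7787322998047), 12.877988815307617) 0.01109606199022306
ball px 210 [0.48609299 0.32758514 0.12877567] [0.55936466 0.34077003 0.13588681] [0.47304884 0.21123793 0.11848847]
[0.47883504 0.32847973 0.12093583]
top plate ((542.2659912109375, 267.01824951171875), (110.04991149902344, 239.6107635498047), 12.385843276977539) 0.010523591298911505
ball px 142 [0.49533487 0.30001752 0.1256128 ] [0.56006576 0.33620885 0.15872951] [0.4679169  0.20491963 0.08978959]
[0.4851312  0.31326874 0.130451  ]
{'time': 0.1, 'joint_positions': array([-1.25713712e+00,  8.78862038e-02,  1.37208323e+00, -4.15636257e-07,
        1.68359756e+00, -1.03102447e-01]), 'qvel': array([-0.0010282 , -0.00163781, -0.00363525, -0.00051275, -0.00161158,
       -0.00101631]), 'joint_torque': array([ 1.46019051e-03, -3.41250122e+01, -3.03304410e+01,  7.19630672e-02,
        3.03889182e-02, -9.63542266e-05]), 'tool_pos': array([ 0.22248372, -0.50245804,  0.20442852]), 'ee_rot': array([-3.13962876e+00, -2.02787780e-04,  4.16761407e-01]), 'wrist_force': array([-0.70504808,  0.04219883,  0.35673327]), 'wrist_torque': array([ 0.01821909, -0.02057515, -0.04474335]), 'finger_force': 0.0, 'width': 0.09392518920811697}
```

{"method": "arm_command", "body": {
  "targets": [0,0,0,0,0,-50,-1,0,0,-168.7,570.5,-656.8,-50,-1,0,0,-168.7,570.5,-656.8,-50,-1,0,0,-168.7,570.5,-656.8,-50,-1,0,0,-168.7,570.5,-656.8,-50,-1,0,0,-168.7,570.5,-656.8,-50,-1,0,0,-168.7,570.5,-656.8,-50,-1,0,0,-168.7,570.5,-656.8,-50,-1,0,0,-168.7,570.5,-656.8,-50,-1,0,0,-168.7,570.5,-656.8,-50,-1,0,0,-168.7,570.5,-656.8,-50,-1,0,0,-168.7,570.5,-656.8,-50,-1,0,0,-168.7,570.5,-656.8,-50,-1,0,0,-168.7,570.5,-656.8,-50,-1,0,0,-168.7,570.5,-656.8,-50,-1,0,0,-168.7,570.5,-656.8,-50,-1,0,0,-168.7,570.5,-656.8,-50,-1,0,0,-168.7,570.5,-656.8,-50,-1,0,0,-168.7,570.5,-656.8,-50,-1,0,0,-168.7,570.5,-656.8,-50,-1]
}}

```text
time: 2.1
tool_pos: [0.4782, 0.3314, 0.2531]
ee_rot: [-3.141, -0.003, -3.006]
wrist_force: [-0.0, -1.0, -0.3]
width: 0.0939
finger_force: 0.0
```

{"method": "arm_command", "body": {
  "targets": [0,0,-4.8,0,0,0,-1,0,0,-4.8,0,0,0,-1,0,0,-4.8,0,0,0,-1]
}}

```text
time: 2.4
tool_pos: [0.4783, 0.3285, 0.255]
ee_rot: [-3.141, -0.001, -2.935]
wrist_force: [-0.3, 0.2, 0.2]
width: 0.0937
finger_force: 0.0
```

```bash
python3 -c "
from h import *
o=robot.get_obs();print(o['tool_pos'],o['ee_rot'])"
```

```text
[0.47828065 0.32846696 0.25497128] [-3.14120047e+00 -8.34241096e-04 -2.93452627e+00]
```

{"method": "arm_command", "body": {
  "targets": [0,0,-0.7,0,0,50,-1,0,0,-0.7,0,0,100,-1,0,0,-0.7,0,0,135,-1,0,0,-0.7,0,0,154,-1,0,0,-0.7,0,0,154,-1,0,0,-0.7,0,0,154,1,0,0,-0.7,0,0,154,1,0,0,-0.7,0,0,154,1,0,0,-0.7,0,0,154,1,0,0,-0.7,0,0,154,1,0,0,-0.7,0,0,154,1,0,0,-0.7,0,0,154,1,0,0,-0.7,0,0,154,1]
}}

```text
time: 3.7
tool_pos: [0.4784, 0.3286, 0.1014]
ee_rot: [-3.141, -0.0, -2.92]
wrist_force: [-0.3, 0.5, 0.7]
width: 0.0336
finger_force: 0.0
```

{"method": "arm_command", "body": {
  "targets": [0,0,0,0,0,0,1,0,0,0,0,0,0,1,0,0,0,0,0,0,1,0,0,0,0,0,0,1,0,0,0,-6.1,0,-5.3,1,0,0,0,-12.4,0,-9.7,1,0,0,0,-19.2,0,-13.3,1,0,0,0,-26.3,0,-16.2,1,0,0,0,-33.7,0,-18.3,1,0,0,0,-41.3,0,-19.6,1,0,0,0,-49,0,-20,1,0,0,0,-49,0,-20,1,0,0,0,-49,0,-20,1]
}}

```text
time: 5.0
tool_pos: [0.5281, 0.3396, 0.1222]
ee_rot: [3.142, 0.004, -2.921]
wrist_force: [1.2, -1.4, -0.9]
width: 0.0245
finger_force: 30.0
```

```bash
python3 - <<'E'
from h import *
s=robot.snapshot('scene'); cv2.imwrite('pics/s1.png',cv2.resize(s['color'][200:,230:,::-1],None,fx=2.5,fy=2.5))
o=robot.get_obs();print(o['tool_pos'],o['ee_rot'],o['finger_force'],o['wrist_force'])
E
```

```text
[0.52770816 0.33950252 0.12216274] [ 3.14154354  0.00356496 -2.92074235] 29.999894499778748 [ 1.50536208 -0.46193875  0.0196678 ]
```

View pics/s1.png

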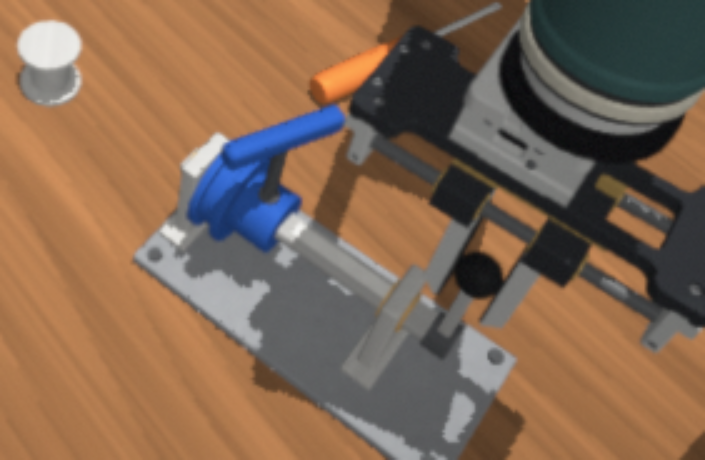

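The fingers hold the ball (480,272 in the crop) and the lever now looks near upright. I'll release it, lift, and measure.

{"method": "arm_command", "body": {
  "targets": [0,0,0,0,0,0,0,0,0,0,0,0,0,0,0,0,0,0,0,0,0,0,0,0,0,0,0,0,0,0,0,0,0,-50,0,0,0,0,0,0,-100,0,0,0,0,0,0,-150,0,0,0,0,0,0,-150,0]
}}

```text
time: 5.85
tool_pos: [0.5287, 0.3408, 0.2819]
ee_rot: [3.137, 0.017, -2.92]
wrist_force: [-0.1, 0.4, 1.5]
width: 0.0468
finger_force: 0.0
```

```bash
cat > m.py <<'E'
from h import *
from scipy.optimize import least_squares
import sys
for n in('scene','top'):
    s=robot.snapshot(n); W=cloud(s); c=s['color']
    if n=='scene': cv2.imwrite(f'pics/{sys.argv[1]}.png',cv2.resize(c[200:,230:,::-1],None,fx=2.5,fy=2.5))
    hsv=cv2.cvtColor(c,cv2.COLOR_RGB2HSV)
    b=(np.linalg.norm(W[...,:2]-[.5266,.3396],axis=-1)<.03)&(hsv[...,2]<60)&(W[...,2]>.125)&(W[...,2]<.158)
    Q=W[b]
    if len(Q)>20:
        x=least_squares(lambda p:np.linalg.norm(Q-p,axis=1)-.013,Q.mean(0)-[0,0,.006],loss='soft_l1',f_scale=.002).x
        a=np.radians(12.6); d=x[:2]-[.543,.2664]; lx=np.cos(a)*d[0]+np.sin(a)*d[1]
        print(n,len(Q),x,'local x',lx,'q',np.arctan2(-lx,.07), 'y',-np.sin(a)*d[0]+np.cos(a)*d[1])
    m=(np.linalg.norm(W[...,:2]-[.555,.2127],axis=-1)<.05)&(hsv[...,0]>95)&(hsv[...,0]<130)&(hsv[...,1]>110)&(W[...,2]>.158)&(W[...,2]<.172)
    t=W[m]
    if len(t)>20:
        w,V=np.linalg.eigh(np.cov(t[:,:2].T));print(n,'bar',len(t),t.mean(0),np.degrees(np.arctan2(V[1,1],V[0,1]))%180)
o=robot.get_obs();print(o['time'],o['tool_pos'],o['ee_rot'])
E
python3 m.py s2
```

```text
scene 260 [0.52213423 0.3377489  0.14113808] local x -0.004798974932058581 q 0.06844968024115858 y 0.07418231202083246
scene bar 436 [0.55785007 0.2136358  0.16305806] 165.85957409567854
top 130 [0.52282552 0.33911233 0.14048586] local x -0.003826912972305717 q 0.05461581617071845 y 0.0753621128236741
top bar 274 [0.55210985 0.2119499  0.1628465 ] 165.831181123907
5.95 [0.52687278 0.33976459 0.27384204] [ 3.14044815  0.00472413 -2.92029714]
```

View pics/s2.png

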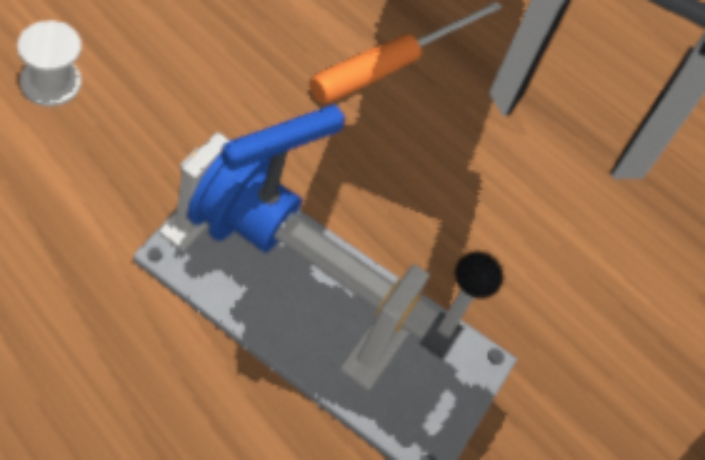

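The lever (ball at 478,273) is about 4 mm short of upright. I'll regrip across the drive's x, so the fingers centre the ball.

{"method": "arm_command", "body": {
  "targets": [0,0,90,0,0,0,-0.4,0,0,90,0,0,0,-0.4,0,0,90,0,0,0,-0.4,0,0,90,0,0,0,-0.4,0,0,90,0,0,0,-0.4,0,0,90,0,0,0,-0.4,0,0,90,0,0,0,-0.4,0,0,90,0,0,0,-0.4,0,0,90,0,0,0,-0.4,0,0,90,0,0,0,-0.4,0,0,90,0,0,0,-0.4,0,0,90,0,0,0,-0.4,0,0,90,0,0,0,-0.4]
}}

```text
time: 7.25
tool_pos: [0.5257, 0.3391, 0.2694]
ee_rot: [-3.138, 0.001, 1.794]
wrist_force: [0.0, -0.0, 0.7]
width: 0.0661
finger_force: 0.0
```

```bash
python3 -c "
from h import *
o=robot.get_obs();print(o['tool_pos'],o['ee_rot'],o['width'])"
```

```text
[0.52569752 0.33908069 0.26938678] [-3.13825579e+00  9.77894429e-04  1.79357390e+00] 0.06607083632095644
```

{"method": "arm_command", "body": {
  "targets": [0,0,0,0,1,50,-0.4,0,0,0,0,1,95,-0.4,0,0,0,0,1,130,-0.4,0,0,0,0,1,148,-0.4,0,0,0,0,1,148,-0.4,0,0,0,0,1,148,0.7,0,0,0,0,1,148,1,0,0,0,0,1,148,1,0,0,0,0,1,148,1,0,0,0,0,1,148,1,0,0,0,0,1,148,1,0,0,0,0,1,148,1,0,0,0,0,1,148,1]
}}

```text
time: 8.55
tool_pos: [0.5271, 0.3397, 0.1243]
ee_rot: [3.141, -0.0, 1.792]
wrist_force: [-2.7, 0.3, 4.5]
width: 0.0246
finger_force: 30.0
```

{"method": "arm_command", "body": {
  "targets": [0,0,0,0,0,0,0,0,0,0,0,0,0,0,0,0,0,0,0,0,0,0,0,0,0,0,0,0,0,0,0,0,0,-50,0,0,0,0,0,0,-100,0,0,0,0,0,0,-140,0,0,0,0,0,0,-140,0]
}}

```text
time: 9.35
tool_pos: [0.5297, 0.3408, 0.2721]
ee_rot: [3.127, -0.004, 1.792]
wrist_force: [1.4, -1.3, 0.5]
width: 0.0467
finger_force: 0.0
```

```bash
python3 m.py s3
```

```text
scene 263 [0.52741876 0.33885637 0.14118417] local x 0.0005998712626776818 q -0.00856937969861936 y 0.07411032607671558
scene bar 437 [0.5578544  0.21358353 0.1629619 ] 165.7601857719869
top 125 [0.52760479 0.34045806 0.14011047] local x 0.0011308228996332204 q -0.0161532077739702 y 0.07563286262309989
top bar 276 [0.55208249 0.21197315 0.16280626] 165.9926312344069
9.45 [0.52779464 0.33982382 0.26470537] [ 3.13854151e+00 -6.10718636e-04  1.79191992e+00]
```

The lever is upright within about 0.015 rad. Next, the key.

{"method": "arm_command", "body": {
  "targets": [0,0,-63.2,-130,-1,0,0,0,0,-63.2,-130,-1,0,0,0,0,-63.2,-130,-1,0,0,0,0,-63.2,-130,-1,0,0,0,0,-63.2,-130,-1,0,0,0,0,-63.2,-130,-1,0,0,0,0,-63.2,-130,-1,0,0,0,0,-63.2,-130,-1,0,0,0,0,-63.2,-130,-1,0,0,0,0,-63.2,-130,-1,0,0,0,0,-63.2,-130,-1,0,0]
}}

```text
time: 10.55
tool_pos: [0.5544, 0.2124, 0.2622]
ee_rot: [-3.14, -0.002, 2.894]
wrist_force: [1.0, -0.4, 0.2]
width: 0.0467
finger_force: 0.0
```

```bash
python3 -c "
from h import *
o=robot.get_obs();print(o['tool_pos'],o['ee_rot'],o['width'])"
```

```text
[0.55444698 0.21242163 0.26220111] [-3.14047147e+00 -1.71073530e-03  2.89403153e+00] 0.04673354677368469
```

{"method": "arm_command", "body": {
  "targets": [0,0,0,0,0,45,0,0,0,0,0,0,85,0,0,0,0,0,0,112,0,0,0,0,0,0,124,0,0,0,0,0,0,124,0,0,0,0,0,0,124,1,0,0,0,0,0,124,1,0,0,0,0,0,124,1,0,0,0,0,0,124,1,0,0,0,0,0,124,1,0,0,0,0,0,124,1,0,0,0,0,0,124,1]
}}

```text
time: 11.75
tool_pos: [0.5551, 0.212, 0.1406]
ee_rot: [-3.141, 0.002, 2.895]
wrist_force: [-1.3, -2.6, 5.4]
width: 0.0138
finger_force: 30.0
```

Gripped. Turn clockwise (positive about the tool's z): 63° to the stop, plus a few degrees.

{"method": "arm_command", "body": {
  "targets": [0,0,7,0,0,0,1,0,0,14,0,0,0,1,0,0,21,0,0,0,1,0,0,28,0,0,0,1,0,0,35,0,0,0,1,0,0,42,0,0,0,1,0,0,48,0,0,0,1,0,0,54,0,0,0,1,0,0,58,0,0,0,1,0,0,62,0,0,0,1,0,0,64,0,0,0,1,0,0,66,0,0,0,1,0,0,66,0,0,0,1]
}}

```text
time: 13.05
tool_pos: [0.5545, 0.2114, 0.1406]
ee_rot: [-3.141, 0.002, 1.744]
wrist_force: [-2.8, -4.8, 6.3]
width: 0.014
finger_force: 30.7
```

```bash
python3 -c "
from h import *
o=robot.get_obs();print(o['tool_pos'],o['ee_rot'],o['wrist_torque'],o['wrist_force'])"
```

```text
[0.55445891 0.21136025 0.14055101] [-3.14106584e+00  2.27091566e-03  1.74353663e+00] [-0.85582642  0.42064086  0.57151746] [-2.79486822 -4.80028244  6.32993824]
```

The torque rose to 0.57 N m against the 0.12 needed, so the key is at its stop. Releasing and checking.

{"method": "arm_command", "body": {
  "targets": [0,0,0,0,0,0,0,0,0,0,0,0,0,0,0,0,0,0,0,0,0,0,0,0,0,0,0,0,0,0,0,0,0,0,0,0,0,0,0,0,-50,0,0,0,0,0,0,-100,0,0,0,0,0,0,-150,0,0,0,0,0,0,-150,0,0,0,0,0,0,-150,0]
}}

```text
time: 14.05
tool_pos: [0.5554, 0.2128, 0.2913]
ee_rot: [3.137, -0.0, 1.743]
wrist_force: [-0.2, -0.3, -0.2]
width: 0.0468
finger_force: 0.0
```

```bash
python3 m.py s4
```

```text
scene 250 [0.52726394 0.33884616 0.14139796] local x 0.00044655176492440496 q -0.006379224392959021 y 0.07413413537113166
scene bar 454 [0.55669376 0.21526794 0.16274444] 102.58570795890414
top bar 228 [0.55370429 0.2091397  0.16284175] 102.06751616015801
14.15 [0.55419988 0.21239996 0.28733423] [-3.13823475e+00  3.97108859e-04  1.74316578e+00]
```

View pics/s4.png

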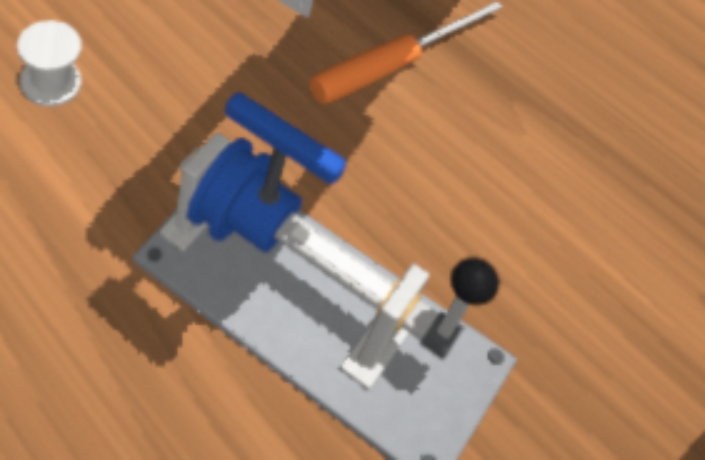

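The T-bar (285,137) lies in line with the shaft at 102.3° against the drive's 102.6°. The lever (ball at 474,281) stands upright and the gripper is clear.

```bash
python3 -c "
from bench import robot
print(robot.close_job())"
```

```text
the job is handed in; nothing more can be done
None
```

I handed in the job at about 14 s: the blue drive's lever is upright within about 0.015 rad, its key was then tightened to the stop with the bar in line with the shaft, the gripper is clear, and the arm never went to the red drive.

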